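# Put the loose hand tools away in the trays of their own kind

## Robot

A 6-joint arm with a two-finger parallel gripper is mounted at the origin on the work surface. World frame = base frame: x ahead of the robot, y to its left, z up, the work surface at z = 0. Lengths are in mm, angles in degrees, forces in N, time in s.
With the tool pointing down it reaches from about 350 to 850 mm from the base axis. Payload 8.1 kg.
Tool frame: the origin (TCP) lies midway between the tips of the shut fingers; the grasp point (between the pads) lies 19 mm behind it; z points along the fingers, y is the line along which they close (so a half turn about z gives the same grasp; the last joint's range is limited). The gripper opens to 85 mm and grips with 20 to 120 N. Pads are 22 mm wide; open, the fingers measure 114 mm over their backs; the gripper's body (76 mm by 85 mm) begins 54 mm behind the grasp point. The pads swing forward as they close: fully open they stand 13 mm farther back than shut.
Start: joints at [-75.539, 7.471, 85.268, -0, 87.261, -4.893], TCP at [198.867, -566.089, 231.292] pointing down, gripper open.
Joint ranges: [-169.43, 169.43], [-51.17, 129.36], [1.28, 143.12], [-76.62, 256.62], [0, 156.53], [-152.29, 152.29]. Speed limits (degrees/s): [136.94, 136.94, 159.86, 180, 180, 180].

## Interface

Orientations are given as [roll, pitch, yaw] about the fixed x, y, z axes, in that order (R = Rz(yaw) Ry(pitch) Rx(roll)).
In Python, from bench import r gives the robot as it stands.
- The arm moves only by the tool apply_moves, never from a script. Its argument "steps" is a list of rows, each a list of 7 numbers: the opening, from -1 (shut) to 1 (fully open), then the shift along the tool's x, y, z in mm, then the turn, a rotation vector about the tool's x, y, z in units of 5 degrees (1.0 is 5 degrees). A call has exactly 8 rows; each row shifts and turns the commanded pose from where the row before left it, along the tool's axes as they then stand; what a row does not reach is not made up. A row lasts 1/10 s, in which the tool goes at most 50 mm and 8.59 degrees, less where a joint would pass 70% of its speed; a pose out of reach is approached as far as the arm can. A call is refused whole if a number of a shift passes 50 or a number of a turn 1, either way. A call with a gripper value outside its range is refused whole. The fingers move at their own pace and stop on an object; "squeeze" is the grip in N (left out, the last holds). Time passes only in rows, so rows that do not move let the fingers close, or fill a call up. It gives the time, the measured TCP pose, the force, the opening and the grip force at its end, in the units of the state.
- r.sense(): the state, without advancing time (a new reading comes with each control period).
- r.snapshot(name): name is "scene" or "top" or "wrist"; returns a dict with "color" (400x640x3 uint8, blue, green, red), "depth" (400x640 float32, mm along the optical axis (not along the pixel's ray), 0 where there is no reading), "mtx" (3x3 intrinsics, pixels), "dist" ([k1, k2, p1, p2, k3] as OpenCV has them; the pictures are not rectified), "T" (4x4, takes a point from camera to world coordinates); the wrist camera has in their place "hand_eye" (4x4, takes a point from camera to tool coordinates, whose origin is the TCP and whose axes are the flange's). Camera axes: x right, y down, z forward; pixel columns grow to the right and rows downward; lengths in mm; the calibration is good to about 2 mm. A picture is of the moment at which its call begins: read the wrist's pose just before it.
- r.hand_in(): hands the job in; it is judged then, once.
The state is a dict: "time": time; "joint_pos": joint angles; "qd": joint speeds; "joint_efforts": joint torques, N m; "tool_pos": TCP position; "tcp_rot": TCP orientation; "ft_force": force on the tool from outside, world axes, zero at the start; "wrist_torque": the same for the moment, N m; "finger_gap": finger opening in mm; "grip_force": force on a finger pad.
Only numpy, scipy, OpenCV 4.12 (cv2) and the standard library are available. Lean on these libraries where they do the work, as an engineer would, in place of code of your own. Each camera call takes 0.05 s, during which the arm holds its last target. There are 200 camera calls.

## Task

Put the five loose hand tools away, each in the tray that already holds a tool of its kind: lay the two wrenches and the screwdriver flat on the tray floor and lengthwise, side by side with what is there and not on top of it, and stand the two sockets upright in theirs, mouth up as they are now. Set the tools down rather than dropping them, and leave the spray can and the tape roll where they are.

Things in the scene. Friction and masses are not known exactly. Their poses are not given: they have to be found in the camera images.
- wrench_long: Loose steel combination wrench, 140 mm long, lying flat: fork head 24 wide at the -x end, ring head 19 across at the +x end, both 8 thick; between them a straight shank 10 wide and 6 thick (1 clear of the surface below). Origin: mid-length, mid-width and mid-thickness, 4 above what it lies on; x along its length, z up. Weighs about 55 g and balances within 10 of the origin.
- wrench_short: Loose steel combination wrench like the long one, but 116 mm long: fork head 20 wide at -x, ring head 16 across at +x, both 8 thick, shank 10 wide and 6 thick. Origin: mid-length, mid-width and mid-thickness, 4 above what it lies on; x along its length, z up. About 40 g, balances within 10 of the origin.
- screwdriver: Loose screwdriver, 140 mm long, lying on its side: black rounded-square handle 24 x 24 and 80 long from x = -70 to x = +10, then a thin steel blade 6 across to x = +70, which stays clear of the surface. Origin: mid-length on the axis, 12 above what it lies on; x along its length towards the tip, z up. About 80 g, balances at about x = -17, inside the handle: grip it there.
- socket_large: Loose steel six-point socket, a cylinder 36 mm across and 50 tall, standing upright with its hexagonal mouth up. Origin: centre of its underside; z up. About 180 g.
- socket_small: Loose steel six-point socket, a cylinder 26 mm across and 38 tall, standing upright with its hexagonal mouth up. Origin: centre of its underside; z up. About 80 g.
- tray_wrenches: Fixed blue tray (drawer organiser), one of three alike: 190 (x) x 130 (y) x 35 mm high, walls 3, inside 184 x 124, inner floor 4 above the origin. Origin: centre of the underside, on the table; x lengthwise (within 0.03 rad of world x), z up. Told by the wrench already in it (128 long, 22 wide), lying lengthwise along the -y wall with its axis at y = -47; the rest is free.
- tray_sockets: Fixed blue tray (drawer organiser), one of three alike: 190 (x) x 130 (y) x 35 mm high, walls 3, inside 184 x 124, inner floor 4 above the origin. Origin: centre of the underside, on the table; x lengthwise (within 0.03 rad of world x), z up. Told by the socket already in it (30 across, 44 tall), standing at x = +62, y = 0; the rest is free.
- tray_screwdrivers: Fixed blue tray (drawer organiser), one of three alike: 190 (x) x 130 (y) x 35 mm high, walls 3, inside 184 x 124, inner floor 4 above the origin. Origin: centre of the underside, on the table; x lengthwise (within 0.03 rad of world x), z up. Told by the screwdriver already in it (150 long, handle 24 x 24), lying lengthwise along the -y wall with its axis at y = -42; the rest is free.
- spray_can: Bystander: an upright grey and yellow spray can, 52 mm across and 149 tall, about 350 g. Origin: centre of its underside; z up.
- tape_roll: Bystander: a grey roll of tape on a cardboard core lying flat, a ring 100 mm across, 76 inside, 24 high. Origin: centre of its underside; z up.
Not all that is in view belongs to the job. What is shaped like the screwdriver but brown is not meant.

How it is judged (in metres and radians):
At the end, for the whole second after the job is handed in: All inside their own trays, released, at rest: wrenches and screwdriver flat (height within 3 to 4 mm, 0.12 rad) and within 0.4 rad of lengthwise, middle at most 30 mm (short wrench 42) off the tray's middle along it; sockets mouth up on the floor (3.5 mm, 0.12 rad) (x of wrench_long in the frame of tray_wrenches between -0.03 and 0.03 m and y of wrench_long in the frame of tray_wrenches between -0.056 and 0.056 m and z of each of wrench_long, wrench_short in the frame of tray_wrenches below 0.0112 m and angle between the z axis of each of wrench_long, wrench_short and the z axis of tray_wrenches, either way round below 0.12 rad and angle between the x axis of each of wrench_long, wrench_short and the x axis of tray_wrenches, either way round below 0.4 rad and linear speed of each of wrench_long, wrench_short, screwdriver, socket_large, socket_small below 0.02 m/s and angular speed of each of wrench_long, wrench_short, screwdriver, socket_large, socket_small below 0.2 rad/s and contact force between each of wrench_long, wrench_short, screwdriver, socket_large, socket_small and the fingers below 0.05 N and x of wrench_short in the frame of tray_wrenches between -0.042 and 0.042 m and y of wrench_short in the frame of tray_wrenches between -0.056 and 0.056 m and x of screwdriver in the frame of tray_screwdrivers between -0.03 and 0.03 m and y of screwdriver in the frame of tray_screwdrivers between -0.054 and 0.054 m and z of screwdriver in the frame of tray_screwdrivers below 0.0205 m and angle between the x axis of screwdriver and the z axis of tray_screwdrivers, either way round above 1.45 rad and angle between the x axis of screwdriver and the x axis of tray_screwdrivers, either way round below 0.4 rad and x of socket_large in the frame of tray_sockets between -0.084 and 0.084 m and y of socket_large in the frame of tray_sockets between -0.054 and 0.054 m and z of each of socket_large, socket_small in the frame of tray_sockets below 0.0075 m and angle between each of socket_large, socket_small's own z axis and vertical below 0.12 rad and x of socket_small in the frame of tray_sockets between -0.084 and 0.084 m and y of socket_small in the frame of tray_sockets between -0.054 and 0.054 m); the robot touches nothing.
It fails at once if a tool is dropped or thrown: it moves free of the fingers at over 0.95 m/s (a fall of more than about 45 mm) ((linear speed of wrench_long above 0.95 m/s and contact force between wrench_long and the fingers below 0.01 N) or (linear speed of wrench_short above 0.95 m/s and contact force between wrench_short and the fingers below 0.01 N) or (linear speed of screwdriver above 0.95 m/s and contact force between screwdriver and the fingers below 0.01 N) or (linear speed of socket_large above 0.95 m/s and contact force between socket_large and the fingers below 0.01 N) or (linear speed of socket_small above 0.95 m/s and contact force between socket_small and the fingers below 0.01 N)).
It fails at once if the spray can is moved more than 30 mm or tipped (distance of spray_can from where it was at the start of the episode above 0.03 m or angle between spray_can's own z axis and vertical above 0.3 rad).
It fails at once if the tape roll is moved more than 30 mm (distance of tape_roll from where it was at the start of the episode above 0.03 m).
It also fails if it takes over 112 s, if anything falls off the work surface, if the arm or the gripper's body presses on something with over 40 N, if the wrist force passes 120 N, or if a joint passes its speed limit or range.

## Working session

There is one attempt and no reset: what is moved stays moved. The work goes in short steps, Python scripts to look and compute and a tool call to move; the robot and the scene stay as the last step left them, time stands still between calls to the robot, and variables do not carry over. Pictures are saved under pics/ and viewed, at most 16 in all, crops included, and the job is handed in when it is done.

Besides the shell and the picture viewer there is one more tool, called by a JSON object that holds its "method" and its "body". apply_moves: Moves the arm, as the interface text tells. Its arguments: {"type":"object","properties":{"steps":{"type":"array"},"squeeze":{"type":"number"}},"required":["steps"]}

```bash
ls; mkdir -p pics; python3 - <<'E'
from bench import r
import cv2,numpy as np,pickle
for n in("top","scene"):
    s=r.snapshot(n); pickle.dump(s,open(n+".pkl","wb")); cv2.imwrite(f"pics/{n}0.png",s["color"])
    print(n,s["mtx"].round(1).tolist(),np.round(s["dist"],4),s["T"].round(3).tolist())
print(r.sense())
E
```

```text
pics
top [[416.0, 0.0, 318.0], [0.0, 416.0, 198.9], [0.0, 0.0, 1.0]] [-0.0014  0.      0.      0.      0.    ] [[-0.02, -0.979, 0.201, 324.291], [-1.0, 0.021, 0.001, 48.212], [-0.005, -0.201, -0.98, 1239.763], [0.0, 0.0, 0.0, 1.0]]
scene [[496.9, 0.0, 323.4], [0.0, 496.9, 190.2], [0.0, 0.0, 1.0]] [-0.1289  0.      0.      0.      0.    ] [[-0.328, 0.69, -0.645, 1711.852], [0.945, 0.254, -0.208, 428.965], [0.02, -0.677, -0.735, 1358.711], [0.0, 0.0, 0.0, 1.0]]
{'time': 0.1, 'joint_pos': array([-7.55389110e+01,  7.51096013e+00,  8.53245161e+01,  4.88351855e-04,
        8.72623157e+01, -4.89321126e+00]), 'qd': array([ 0.08486942, -0.0649474 , -0.14148311, -0.02991927, -0.00788098,
       -0.03024941]), 'joint_efforts': array([ 9.36007673e-04, -5.70951033e+01, -5.01941764e+01, -3.80351639e-04,
        8.16870685e-03,  3.22197469e-07]), 'tool_pos': array([ 198.7400353 , -565.5892691 ,  230.33332308]), 'tcp_rot': array([-1.79902606e+02, -8.82751543e-03,  1.93542690e+01]), 'ft_force': array([-0.03330652,  0.16446331,  0.07513045]), 'wrist_torque': array([-0.02890251,  0.01070074, -0.00215523]), 'grip_force': 0.0, 'finger_gap': 85.07986358543556}
```

View pics/top0.png

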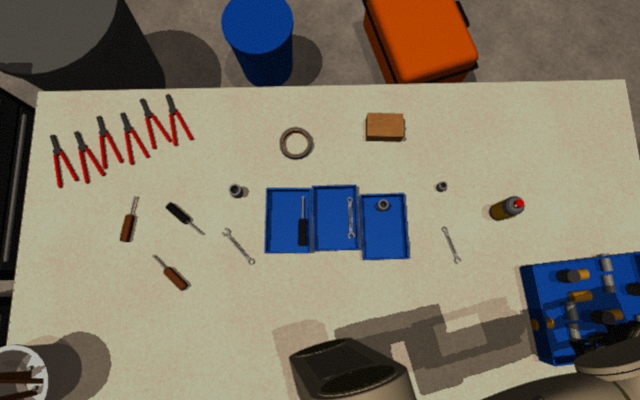

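View pics/scene0.png

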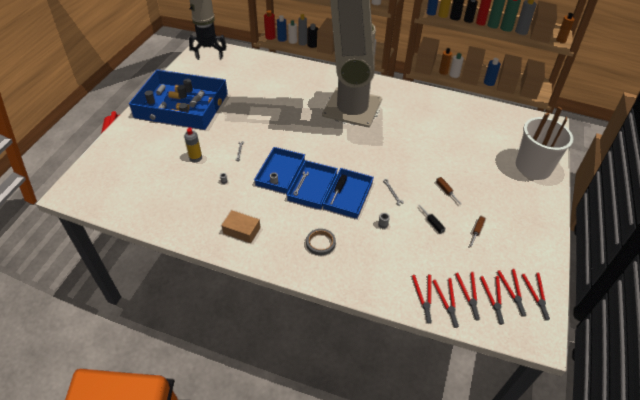

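The top view shows the trays at about (288,220) screwdriver, (336,218) wrenches and (385,226) sockets. The loose tools are sockets at (236,190) and (441,186), and wrenches at (238,246) long and (451,245) short. There are three screwdriver shapes: (185,218) black, (130,218) brown and (172,273) brown. The black one fits the description, so I'll confirm it in a crop.

```bash
cat > h.py <<'E'
import cv2,numpy as np,pickle
def px2w(s,uv,z,T=None):
    T=s["T"] if T is None else T
    u=cv2.undistortPoints(np.float64(uv).reshape(-1,1,2),s["mtx"],np.float64(s["dist"])).reshape(-1,2)
    d=np.c_[u,np.ones(len(u))]@T[:3,:3].T; o=T[:3,3]
    return o+d*((np.broadcast_to(z,len(u))-o[2])/d[:,2])[:,None]
def w2px(s,p,T=None):
    T=s["T"] if T is None else T
    M=np.linalg.inv(T); return cv2.projectPoints(np.float64(p).reshape(-1,1,3),cv2.Rodrigues(M[:3,:3])[0],M[:3,3],s["mtx"],np.float64(s["dist"]))[0].reshape(-1,2)
E
python3 - <<'E'
import pickle,cv2,numpy as np
s=pickle.load(open("top.pkl","rb")); im=s["color"]
a=cv2.resize(im[170:275,110:265],None,fx=5,fy=5,interpolation=cv2.INTER_CUBIC)
b=cv2.resize(im[170:275,260:470],None,fx=3.8,fy=3.8,interpolation=cv2.INTER_CUBIC)
cv2.imwrite("pics/a.png",a);cv2.imwrite("pics/b.png",b)
print(a.shape,b.shape)
E
```

```text
(525, 775, 3) (399, 798, 3)
```

View pics/a.png

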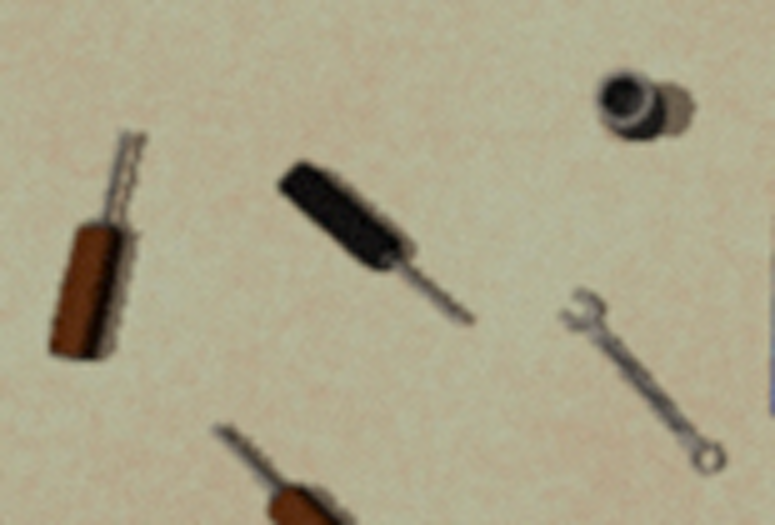

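View pics/b.png

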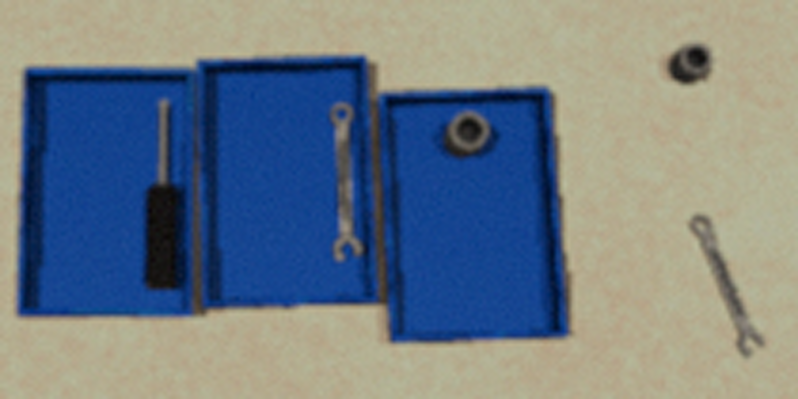

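The crops confirm it: the black handle at crop (340,215) is the wanted screwdriver, and the other two at (85,290) and (300,505) are brown. Next I convert the readings to positions.

```bash
python3 - <<'E'
import pickle; from h import *
s=pickle.load(open("top.pkl","rb"))
A=lambda p:[110+(p[0]+.5)/5-.5,170+(p[1]+.5)/5-.5]
B=lambda p:[260+(p[0]+.5)/3.8-.5,170+(p[1]+.5)/3.8-.5]
def show(n,f,pts,z):
    w=px2w(s,[f(p) for p in pts],z); print(n,w[:,:2].round(0).tolist(),"mid",w[:,:2].mean(0).round(1))
    if len(w)==2:
        d=w[1]-w[0]; print("   len",np.linalg.norm(d).round(1),"ang",np.degrees(np.arctan2(d[1],d[0])).round(1))
    return w
show("drv butt-tip",A,[(290,175),(470,320)],12)
show("drv butt-junction",A,[(290,175),(392,260)],12)
show("long fork-ring",A,[(575,299),(718,469)],6)
show("short fork-ring",B,[(752,352),(697,216)],6)
show("Lsock",A,[(626,97)],50); show("Ssock",B,[(696,57)],38); show("refsock",B,[(469,131)],48)
for n,c in dict(drv=[(25,70),(195,70),(192,315),(20,315)],wr=[(199,62),(363,57),(382,301),(204,307)],so=[(380,94),(549,89),(568,335),(392,340)]).items():
    w=show("tray "+n,B,c,35)[:,:2]
    for i,j in((3,0),(2,1),(1,0),(2,3)):
        d=w[j]-w[i]; print("   ",np.linalg.norm(d).round(1),np.degrees(np.arctan2(d[1],d[0])).round(1))
show("ref drv",B,[(162,288),(164,100)],16);show("ref wr",B,[(347,258),(341,104)],10)
E
```

```text
drv butt-tip [[568.0, 503.0], [478.0, 391.0]] mid [523. 447.]
   len 143.4 ang -128.9
drv butt-junction [[568.0, 503.0], [515.0, 439.0]] mid [541.5 470.9]
   len 82.9 ang -129.7
long fork-ring [[490.0, 330.0], [388.0, 244.0]] mid [439.  287.2]
   len 134.0 ang -139.7
short fork-ring [[379.0, -355.0], [485.0, -321.0]] mid [ 432.2 -338.4]
   len 111.6 ang 17.7
Lsock [[603.0, 293.0]] mid [603.  293.4]
Ssock [[606.0, -321.0]] mid [ 606.  -321.1]
refsock [[549.0, -140.0]] mid [ 549.1 -139.6]
tray drv [[607.0, 203.0], [605.0, 70.0], [414.0, 75.0], [417.0, 206.0]] mid [510.7 138.6]
    190.7 -0.9
    190.6 -1.6
    133.1 88.8
    130.5 88.8
tray wr [[611.0, 67.0], [612.0, -62.0], [422.0, -69.0], [420.0, 66.0]] mid [516.2   0.6]
    191.0 0.2
    190.7 2.2
    128.5 90.6
    135.2 90.8
tray so [[582.0, -74.0], [584.0, -206.0], [393.0, -208.0], [392.0, -75.0]] mid [ 487.8 -140.7]
    190.1 0.4
    190.3 0.8
    131.8 90.5
    133.0 90.4
ref drv [[437.0, 99.0], [585.0, 95.0]] mid [510.9  97. ]
   len 148.5 ang -1.3
ref wr [[458.0, -45.0], [580.0, -45.0]] mid [518.9 -45.3]
   len 122.6 ang 0.2
```

```bash
cat > go.py <<'E'
import sys; from bench import r; import numpy as np
# go.py x y z yaw : remaining turn (units) and shift in tool axes after the turn
x,y,z,yaw=map(float,sys.argv[1:5]); s=r.sense(); p=s["tool_pos"]; c=s["tcp_rot"]
dy=(yaw-c[2]+180)%360-180; a=np.radians(yaw); d=np.array([x,y,z])-p
print("t",round(s["time"],2),"p",p.round(1),"rot",c.round(2),"gap",round(s["finger_gap"],1),"grip",round(s["grip_force"],1))
print("turn",round(-dy/5,2),"shift",[round(v,1) for v in (d[0]*np.cos(a)+d[1]*np.sin(a), d[0]*np.sin(a)-d[1]*np.cos(a), -d[2])],"j6 at",round(np.degrees(np.arctan2(y,x))+90-yaw,1))
E
```

{"method": "apply_moves", "body": {"steps": [[0,0,0,10,0,0,0.33],[0,41,-21,10,0,0,0],[0,42,-21,15,0,0,0],[0,42,-21,15,0,0,0],[0,42,-21,15,0,0,0],[0,42,-21,15,0,0,0],[0,42,-21,15,0,0,0],[0,41,-20,15,0,0,0]], "squeeze": 40}}

```text
time: 0.9
tool_pos: [433.4, -336.2, 119.8]
tcp_rot: [-180.0, 0.0, 17.6]
ft_force: [0.8, -1.1, -0.7]
finger_gap: 42.8
grip_force: 0.0
```

```bash
python3 go.py 432 -338 60 17.7; python3 - <<'E'
from bench import r; import cv2,pickle
q=r.sense(); s=r.snapshot("wrist"); s["q"]=q; pickle.dump(s,open("w1.pkl","wb")); cv2.imwrite("pics/w1.png",s["color"])
E
```

```text
t 0.9 p [ 433.4 -336.2  119.8] rot [-1.7997e+02  2.0000e-02  1.7620e+01] gap 42.8 grip 0.0
turn -0.02 shift [np.float64(-1.9), np.float64(1.2), np.float64(59.8)] j6 at 34.3
```

View pics/w1.png

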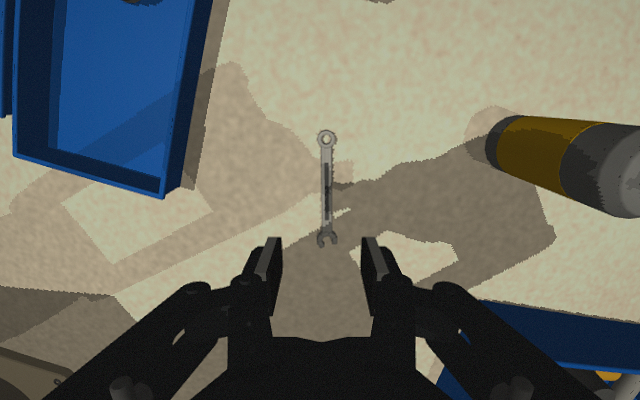

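The wrist view shows the short wrench between the fingers, with its ring end at (326,131) and its fork end at (328,247). I'll check these against the calibration.

```bash
cat >> h.py <<'E'
from scipy.spatial.transform import Rotation
def wT(s):
    T=np.eye(4); T[:3,:3]=Rotation.from_euler("xyz",s["q"]["tcp_rot"],degrees=True).as_matrix(); T[:3,3]=s["q"]["tool_pos"]
    return T@np.array(s["hand_eye"])
E
python3 - <<'E'
import pickle; from h import *
s=pickle.load(open("w1.pkl","rb")); w=px2w(s,[(328,247),(326,130)],6,wT(s)); d=w[1]-w[0]
print(w.round(1),w.mean(0).round(1),np.linalg.norm(d),np.degrees(np.arctan2(d[1],d[0])))
E
```

```text
[[ 378.1 -360.7    6. ]
 [ 485.9 -323.8    6. ]] [ 432.  -342.3    6. ] 113.91521721270112 18.915941560390685
```

{"method": "apply_moves", "body": {"steps": [[0,-3,5,30,0,0,-0.26],[0,0,0,40,0,0,0],[0,0,0,35,0,0,0],[0,0,0,12,0,0,0],[0,0,0,0,0,0,0],[0,0,0,0,0,0,0],[-1,0,0,0,0,0,0],[-1,0,0,0,0,0,0]]}}

```text
time: 1.75
tool_pos: [432.5, -345.1, 6.4]
tcp_rot: [179.8, -0.1, 19.0]
ft_force: [0.3, 1.4, 0.1]
finger_gap: 14.3
grip_force: 0.2
```

{"method": "apply_moves", "body": {"steps": [[-1,0,0,0,0,0,0],[-1,0,0,0,0,0,0],[-1,0,0,0,0,0,0],[-1,0,0,0,0,0,0],[-1,0,0,0,0,0,0],[-1,0,0,0,0,0,0],[-1,0,0,0,0,0,0],[-1,0,0,0,0,0,0]]}}

```text
time: 2.55
tool_pos: [432.4, -345.0, 6.2]
tcp_rot: [179.8, -0.1, 19.0]
ft_force: [0.1, 0.2, 7.5]
finger_gap: 6.6
grip_force: 39.2
```

{"method": "apply_moves", "body": {"steps": [[-0.4,0,0,0,0,0,0],[-0.4,0,0,0,0,0,0],[-0.4,0,0,0,0,0,0],[-0.4,-1,-2,0,0,0,0],[-0.4,0,0,4,0,0,0],[-0.4,0,0,0,0,0,0],[-0.4,0,0,0,0,0,0],[-0.4,0,0,0,0,0,0]]}}

```text
time: 3.35
tool_pos: [429.5, -342.1, 0.0]
tcp_rot: [-180.0, 0.0, 19.0]
ft_force: [0.2, 0.0, 0.8]
finger_gap: 25.4
grip_force: 0.0
```

```bash
python3 go.py 432 -342 2 18.9; python3 - <<'E'
from bench import r; import cv2,pickle
q=r.sense(); s=r.snapshot("wrist"); s["q"]=q; pickle.dump(s,open("w2.pkl","wb")); cv2.imwrite("pics/w2.png",s["color"])
E
```

```text
t 3.35 p [ 429.5 -342.1    0. ] rot [-1.7997e+02  1.0000e-02  1.9010e+01] gap 25.4 grip 0.0
turn 0.02 shift [np.float64(2.4), np.float64(0.7), np.float64(-2.0)] j6 at 32.7
```

View pics/w2.png

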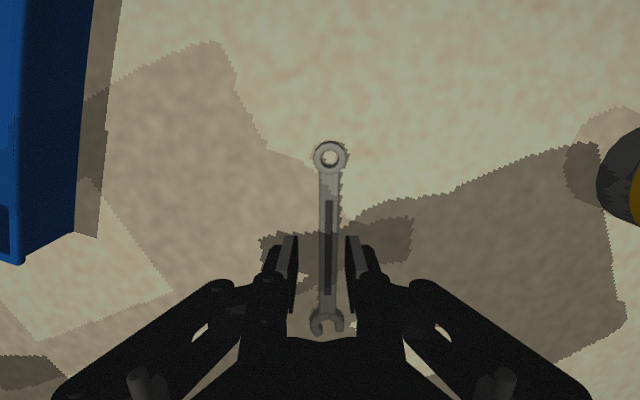

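Both fingers straddle the wrench, whose shank at (329,250) sits slightly right of the midline at (321,250). I'll raise 1 mm, shift 2 mm and close.

{"method": "apply_moves", "body": {"steps": [[-0.4,0,2,-1,0,0,0],[-0.4,0,0,0,0,0,0],[-1,0,0,0,0,0,0],[-1,0,0,0,0,0,0],[-1,0,0,0,0,0,0],[-1,0,0,0,0,0,0],[-1,0,0,0,0,0,0],[-1,0,0,0,0,0,0]]}}

```text
time: 4.2
tool_pos: [430.5, -344.4, 1.5]
tcp_rot: [180.0, -0.0, 19.0]
ft_force: [-1.2, -0.3, 2.1]
finger_gap: 8.6
grip_force: 41.0
```

{"method": "apply_moves", "body": {"steps": [[-1,0,0,-5,0,0,0],[-1,0,0,-15,0,0,0],[-1,0,0,-20,0,0,0],[-1,0,0,-20,0,0,0],[-1,0,0,-20,0,0,0.9],[-1,0,0,0,0,0,0.9],[-1,0,0,0,0,0,0.9],[-1,0,0,0,0,0,0.9]]}}

```text
time: 5.0
tool_pos: [430.6, -344.4, 82.8]
tcp_rot: [180.0, -0.1, 0.8]
ft_force: [0.7, -0.2, -0.2]
finger_gap: 8.5
grip_force: 40.7
```

{"method": "apply_moves", "body": {"steps": [[-1,8,-30,0,0,0,0],[-1,14,-50,0,0,0,0],[-1,14,-50,0,0,0,0],[-1,14,-50,0,0,0,0],[-1,14,-50,0,0,0,0],[-1,14,-50,0,0,0,0],[-1,8,-50,0,0,0,0],[-1,4,-40,0,0,0,0]]}}

```text
time: 5.8
tool_pos: [511.9, 20.1, 82.7]
tcp_rot: [-180.0, -0.1, 1.1]
ft_force: [0.6, -0.7, -0.9]
finger_gap: 8.6
grip_force: 40.7
```

```bash
python3 go.py 514 29 6.5 1; python3 - <<'E'
from bench import r; import cv2,pickle
q=r.sense(); s=r.snapshot("wrist"); s["q"]=q; pickle.dump(s,open("w3.pkl","wb")); cv2.imwrite("pics/w3.png",s["color"])
E
```

```text
t 5.8 p [511.9  20.1  82.7] rot [-1.7998e+02 -9.0000e-02  1.0600e+00] gap 8.6 grip 40.7
turn 0.01 shift [np.float64(2.3), np.float64(-8.9), np.float64(76.2)] j6 at 92.2
```

View pics/w3.png

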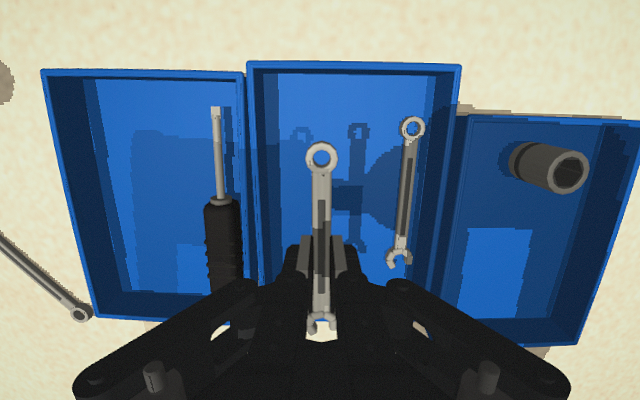

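The short wrench is held level at (320,230) over the wrench tray, with the reference wrench at (405,190) clear to the right.

{"method": "apply_moves", "body": {"steps": [[-1,2,-4,0,0,0,0],[-1,0,0,20,0,0,0],[-1,0,0,20,0,0,0],[-1,0,0,15,0,0,0],[-1,0,0,8,0,0,0],[-1,0,0,4,0,0,0],[-1,0,0,2,0,0,0],[-1,0,0,0,0,0,0]]}}

```text
time: 6.65
tool_pos: [513.6, 21.2, 12.7]
tcp_rot: [180.0, -0.0, 1.0]
ft_force: [0.7, -0.3, -0.8]
finger_gap: 8.4
grip_force: 40.7
```

```bash
python3 go.py 514 29 6 1
```

```text
t 6.65 p [513.6  21.2  12.7] rot [ 1.8e+02 -3.0e-02  9.9e-01] gap 8.4 grip 40.7
turn -0.0 shift [np.float64(0.5), np.float64(-7.8), np.float64(6.7)] j6 at 92.2
```

{"method": "apply_moves", "body": {"steps": [[-1,0,-7,0,0,0,0],[-1,0,0,4,0,0,0],[-1,0,0,2,0,0,0],[-1,0,0,1,0,0,0],[-1,0,0,0,0,0,0],[-1,0,0,0,0,0,0],[-0.5,0,0,0,0,0,0],[-0.5,0,0,0,0,0,0]]}}

```text
time: 7.45
tool_pos: [513.2, 28.3, 5.2]
tcp_rot: [180.0, -0.0, 1.0]
ft_force: [0.2, -0.2, -0.7]
finger_gap: 21.4
grip_force: 0.0
```

{"method": "apply_moves", "body": {"steps": [[-0.5,0,0,0,0,0,0],[-0.5,0,0,-10,0,0,0],[-0.5,0,0,-20,0,0,0],[-0.5,0,0,-30,0,0,0],[-0.5,0,0,-30,0,0,0],[-0.5,0,0,-10,0,0,0],[0.4,0,0,0,0,0,0],[0.4,0,0,0,0,0,0]]}}

```text
time: 8.25
tool_pos: [512.6, 28.4, 104.5]
tcp_rot: [-180.0, 0.0, 1.0]
ft_force: [-0.3, -0.0, -1.1]
finger_gap: 49.7
grip_force: 0.0
```

```bash
python3 go.py 606 -321 100 1; python3 - <<'E'
from bench import r; import cv2,pickle
q=r.sense(); s=r.snapshot("wrist"); s["q"]=q; pickle.dump(s,open("w4.pkl","wb")); cv2.imwrite("pics/w4.png",s["color"])
E
```

```text
t 8.25 p [512.6  28.4 104.5] rot [-1.8e+02  5.0e-02  1.0e+00] gap 49.7 grip 0.0
turn 0.0 shift [np.float64(87.2), np.float64(351.0), np.float64(4.5)] j6 at 61.1
```

View pics/w4.png

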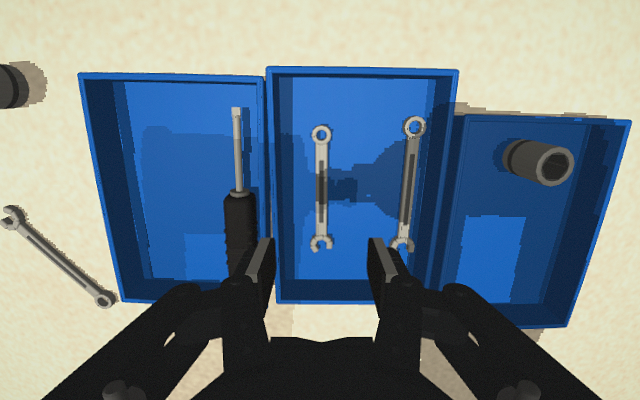

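The short wrench lies flat and lengthwise at (322,190), beside the reference wrench at (408,190). Next is the small socket.

{"method": "apply_moves", "body": {"steps": [[0.6,10,40,0,0,0,0],[0.6,11,45,0,0,0,0],[0.6,11,45,0,0,0,0],[0.6,11,45,0,0,0,0],[0.6,11,45,0,0,0,0],[0.6,11,45,0,0,0,0],[0.6,11,45,0,0,0,0],[0.6,11,41,0,0,0,0]]}}

```text
time: 9.1
tool_pos: [605.2, -322.6, 102.6]
tcp_rot: [-179.9, 0.2, 1.0]
ft_force: [-0.1, -0.5, -0.1]
finger_gap: 68.3
grip_force: 0.0
```

{"method": "apply_moves", "body": {"steps": [[0.6,0,0,20,0,0,0],[0.6,0,0,10,0,0,0],[0.6,0,0,0,0,0,0],[0.6,0,0,0,0,0,0],[0.6,0,0,0,0,0,0],[0.6,0,0,0,0,0,0],[0.6,0,0,0,0,0,0],[0.6,0,0,0,0,0,0]]}}

```text
time: 9.9
tool_pos: [606.6, -321.0, 76.0]
tcp_rot: [180.0, -0.0, 1.0]
ft_force: [-0.4, 0.3, 0.7]
finger_gap: 68.4
grip_force: 0.0
```

```bash
python3 go.py 606 -321 8 1
```

```text
t 9.9 p [ 606.6 -321.    76. ] rot [ 1.7997e+02 -5.0000e-02  1.0200e+00] gap 68.4 grip 0.0
turn 0.0 shift [np.float64(-0.6), np.float64(0.0), np.float64(68.0)] j6 at 61.1
```

{"method": "apply_moves", "body": {"steps": [[0.6,0,0,30,0,0,0],[0.6,0,0,25,0,0,0],[0.6,0,0,13,0,0,0],[0.6,0,0,0,0,0,0],[-1,0,0,0,0,0,0],[-1,0,0,0,0,0,0],[-1,0,0,0,0,0,0],[-1,0,0,0,0,0,0]], "squeeze": 50}}

```text
time: 10.7
tool_pos: [607.5, -321.7, 9.4]
tcp_rot: [179.9, -0.1, 1.0]
ft_force: [-0.6, 1.1, 6.6]
finger_gap: 24.8
grip_force: 49.0
```

{"method": "apply_moves", "body": {"steps": [[-1,0,0,0,0,0,0],[-1,0,0,0,0,0,0],[-1,0,0,0,0,0,0],[-1,0,0,0,0,0,0],[-1,0,0,0,0,0,0],[-1,0,0,0,0,0,0],[-1,0,0,0,0,0,0],[-1,0,0,0,0,0,0]]}}

```text
time: 11.5
tool_pos: [607.5, -321.7, 9.4]
tcp_rot: [179.9, -0.1, 1.0]
ft_force: [-0.7, 0.7, 6.7]
finger_gap: 24.3
grip_force: 49.0
```

{"method": "apply_moves", "body": {"steps": [[-1,0,0,-5,0,0,0],[-1,0,0,-15,0,0,0],[-1,0,0,-30,0,0,0],[-1,0,0,-30,0,0,0],[-1,0,0,-10,0,0,0],[-1,-20,-22,0,0,0,0],[-1,-30,-32,0,0,0,0],[-1,-30,-32,0,0,0,0]]}}

```text
time: 12.3
tool_pos: [523.6, -235.6, 96.9]
tcp_rot: [-180.0, 0.0, 1.0]
ft_force: [0.6, 1.5, -0.3]
finger_gap: 24.5
grip_force: 49.2
```

{"method": "apply_moves", "body": {"steps": [[-1,-30,-32,0,0,0,0],[-1,-30,-32,0,0,0,0],[-1,-20,-20,0,0,0,0],[-1,-12,-14,0,0,0,0],[-1,0,0,10,0,0,0],[-1,0,0,20,0,0,0],[-1,0,0,10,0,0,0],[-1,0,0,0,0,0,0]]}}

```text
time: 13.1
tool_pos: [429.6, -139.7, 55.2]
tcp_rot: [-179.9, 0.2, 1.0]
ft_force: [-0.1, 1.1, -0.9]
finger_gap: 24.4
grip_force: 49.3
```

```bash
python3 go.py 433 -141 14 1
```

```text
t 13.1 p [ 429.6 -139.7   55.2] rot [-179.91    0.21    0.99] gap 24.4 grip 49.3
turn -0.0 shift [np.float64(3.3), np.float64(1.4), np.float64(41.2)] j6 at 71.0
```

{"method": "apply_moves", "body": {"steps": [[-1,3,1,10,0,0,0],[-1,0,0,15,0,0,0],[-1,0,0,10,0,0,0],[-1,0,0,4,0,0,0],[-1,0,0,2,0,0,0],[-1,0,0,0,0,0,0],[-1,0,0,0,0,0,0],[-1,0,0,0,0,0,0]]}}

```text
time: 13.9
tool_pos: [434.6, -141.2, 16.9]
tcp_rot: [180.0, -0.1, 1.0]
ft_force: [-0.1, -0.2, 0.1]
finger_gap: 24.4
grip_force: 49.3
```

{"method": "apply_moves", "body": {"steps": [[0.1,0,0,0,0,0,0],[0.1,0,0,0,0,0,0],[0.1,0,0,0,0,0,0],[0.1,0,0,-5,0,0,0],[0.1,0,0,-15,0,0,0],[0.1,0,0,-35,0,0,0],[0.1,0,0,-45,0,0,0],[0.7,0,0,0,0,0,0]]}}

```text
time: 14.7
tool_pos: [438.2, -142.8, 123.4]
tcp_rot: [179.7, -0.6, 1.0]
ft_force: [0.5, 0.4, 1.3]
finger_gap: 60.5
grip_force: 0.0
```

```bash
python3 go.py 603 293 120 1; python3 - <<'E'
from bench import r; import cv2,pickle
q=r.sense(); s=r.snapshot("wrist"); s["q"]=q; pickle.dump(s,open("w5.pkl","wb")); cv2.imwrite("pics/w5.png",s["color"])
E
```

```text
t 14.7 p [ 438.2 -142.8  123.4] rot [179.73  -0.58   1.01] gap 60.5 grip 0.0
turn 0.0 shift [np.float64(172.4), np.float64(-432.9), np.float64(3.4)] j6 at 114.9
```

View pics/w5.png

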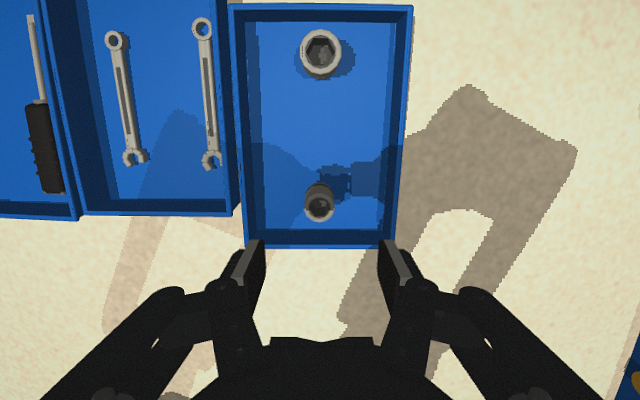

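The small socket stands mouth up at (318,203) in its tray. Next is the large socket.

{"method": "apply_moves", "body": {"steps": [[0.8,14,-35,0,0,0,0],[0.8,17,-43,0,0,0,0],[0.8,17,-43,0,0,0,0],[0.8,17,-43,0,0,0,0],[0.8,17,-43,0,0,0,0],[0.8,17,-43,0,0,0,0],[0.8,17,-43,0,0,0,0],[0.8,17,-43,0,0,0,0]]}}

```text
time: 15.55
tool_pos: [560.8, 199.1, 115.0]
tcp_rot: [180.0, 0.1, 1.0]
ft_force: [0.2, -0.2, 0.5]
finger_gap: 76.7
grip_force: 0.0
```

{"method": "apply_moves", "body": {"steps": [[0.8,17,-43,0,0,0,0],[0.8,17,-43,0,0,0,0],[0.8,5,-11,0,0,0,0],[0.8,0,0,10,0,0,0],[0.8,0,0,20,0,0,0],[0.8,0,0,0,0,0,0],[0.8,0,0,0,0,0,0],[0.8,0,0,0,0,0,0]]}}

```text
time: 16.35
tool_pos: [598.8, 294.0, 87.0]
tcp_rot: [-180.0, -0.0, 0.9]
ft_force: [0.2, -0.1, 0.3]
finger_gap: 77.1
grip_force: 0.0
```

```bash
python3 go.py 603 293 15 1; python3 - <<'E'
from bench import r; import cv2,pickle
q=r.sense(); s=r.snapshot("wrist"); s["q"]=q; pickle.dump(s,open("w6.pkl","wb")); cv2.imwrite("pics/w6.png",s["color"])
E
```

```text
t 16.35 p [598.8 294.   87. ] rot [-1.7999e+02 -4.0000e-02  9.4000e-01] gap 77.1 grip 0.0
turn -0.01 shift [np.float64(4.2), np.float64(1.1), np.float64(72.0)] j6 at 114.9
```

View pics/w6.png

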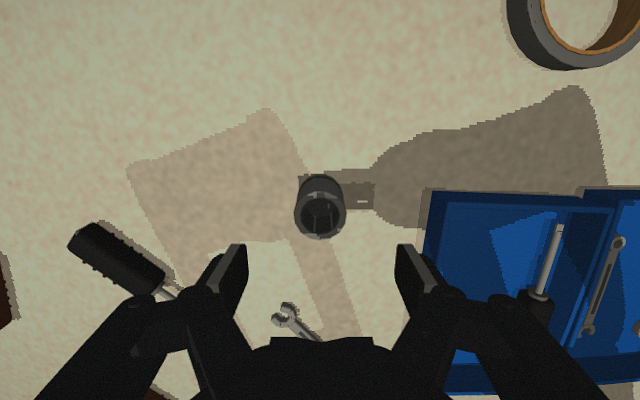

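The large socket is centred between the fingers, with its mouth at (320,215).

{"method": "apply_moves", "body": {"steps": [[0.8,4,1,20,0,0,0],[0.8,0,0,30,0,0,0],[0.8,0,0,15,0,0,0],[0.8,0,0,7,0,0,0],[0.8,0,0,0,0,0,0],[-1,0,0,0,0,0,0],[-1,0,0,0,0,0,0],[-1,0,0,0,0,0,0]], "squeeze": 70}}

```text
time: 17.2
tool_pos: [603.5, 294.5, 15.9]
tcp_rot: [-179.9, -0.1, 1.0]
ft_force: [-0.6, -3.8, 29.4]
finger_gap: 34.3
grip_force: 47.7
```

{"method": "apply_moves", "body": {"steps": [[-1,0,0,0,0,0,0],[-1,0,0,0,0,0,0],[-1,0,0,0,0,0,0],[-1,0,0,0,0,0,0],[-1,0,0,-5,0,0,0],[-1,0,0,-15,0,0,0],[-1,0,0,-25,0,0,0],[-1,0,0,-30,0,0,0]]}}

```text
time: 18.0
tool_pos: [601.2, 293.5, 89.2]
tcp_rot: [179.9, 0.2, 1.0]
ft_force: [0.3, 0.3, -2.5]
finger_gap: 33.5
grip_force: 69.8
```

```bash
python3 go.py 489 -141 110 1
```

```text
t 18.0 p [601.2 293.5  89.2] rot [1.7994e+02 1.7000e-01 1.0000e+00] gap 33.5 grip 69.8
turn 0.0 shift [np.float64(-119.8), np.float64(432.5), np.float64(-20.8)] j6 at 72.9
```

{"method": "apply_moves", "body": {"steps": [[-1,-5,20,-15,0,0,0],[-1,-11,40,-5,0,0,0],[-1,-11,40,0,0,0,0],[-1,-11,40,0,0,0,0],[-1,-11,40,0,0,0,0],[-1,-11,40,0,0,0,0],[-1,-11,40,0,0,0,0],[-1,-11,40,0,0,0,0]]}}

```text
time: 18.8
tool_pos: [525.2, -8.8, 110.3]
tcp_rot: [180.0, -0.0, 1.0]
ft_force: [0.3, -0.9, -1.8]
finger_gap: 33.5
grip_force: 70.0
```

{"method": "apply_moves", "body": {"steps": [[-1,-11,40,0,0,0,0],[-1,-11,40,0,0,0,0],[-1,-11,30,0,0,0,0],[-1,-5,18,0,0,0,0],[-1,0,0,15,0,0,0],[-1,0,0,20,0,0,0],[-1,0,0,10,0,0,0],[-1,0,0,0,0,0,0]]}}

```text
time: 19.6
tool_pos: [488.4, -134.6, 62.1]
tcp_rot: [-179.9, 0.2, 1.0]
ft_force: [-0.7, 0.2, -2.2]
finger_gap: 33.7
grip_force: 70.1
```

```bash
python3 go.py 489 -141 20 1
```

```text
t 19.6 p [ 488.4 -134.6   62.1] rot [-179.9     0.22    1.04] gap 33.7 grip 70.1
turn 0.01 shift [np.float64(0.5), np.float64(6.4), np.float64(42.1)] j6 at 72.9
```

{"method": "apply_moves", "body": {"steps": [[-1,0,6,10,0,0,0],[-1,0,0,15,0,0,0],[-1,0,0,10,0,0,0],[-1,0,0,4,0,0,0],[-1,0,0,2,0,0,0],[-1,0,0,0,0,0,0],[-1,0,0,0,0,0,0],[-1,0,0,0,0,0,0]]}}

```text
time: 20.4
tool_pos: [490.6, -142.2, 23.9]
tcp_rot: [180.0, -0.1, 1.0]
ft_force: [0.2, -0.1, -1.5]
finger_gap: 33.6
grip_force: 70.1
```

```bash
python3 go.py 489 -141 20 1
```

```text
t 20.4 p [ 490.6 -142.2   23.9] rot [ 1.7998e+02 -6.0000e-02  1.0000e+00] gap 33.6 grip 70.1
turn 0.0 shift [np.float64(-1.6), np.float64(-1.2), np.float64(3.9)] j6 at 72.9
```

Lower 4 mm, release, and go towards the long wrench.

{"method": "apply_moves", "body": {"steps": [[-1,0,0,2,0,0,0],[-1,0,0,2,0,0,0],[-1,0,0,0,0,0,0],[-1,0,0,0,0,0,0],[0.3,0,0,0,0,0,0],[0.3,0,0,0,0,0,0],[0.3,0,0,0,0,0,0],[0.3,0,0,0,0,0,0]]}}

```text
time: 21.2
tool_pos: [490.1, -142.0, 19.2]
tcp_rot: [-180.0, 0.0, 1.0]
ft_force: [0.1, 0.2, -0.3]
finger_gap: 55.8
grip_force: 0.0
```

{"method": "apply_moves", "body": {"steps": [[0.3,0,0,-5,0,0,0],[0.3,0,0,-15,0,0,0],[0.3,0,0,-30,0,0,0],[0.3,0,0,-40,0,0,0],[0.1,0,0,-20,0,0,0],[0,0,0,0,0,0,0],[0,0,0,0,0,0,0],[0,0,0,0,0,0,0]]}}

```text
time: 22.0
tool_pos: [489.4, -141.7, 128.4]
tcp_rot: [-180.0, 0.1, 1.0]
ft_force: [-0.7, -1.1, -0.3]
finger_gap: 42.7
grip_force: 0.0
```

```bash
python3 go.py 439 287 110 40.3; python3 - <<'E'
from bench import r; import cv2,pickle
q=r.sense(); s=r.snapshot("wrist"); s["q"]=q; pickle.dump(s,open("w7.pkl","wb")); cv2.imwrite("pics/w7.png",s["color"])
E
```

```text
t 22.0 p [ 489.4 -141.7  128.4] rot [-1.7996e+02  8.0000e-02  1.0000e+00] gap 42.7 grip 0.0
turn -7.86 shift [np.float64(238.9), np.float64(-359.5), np.float64(18.4)] j6 at 82.9
```

View pics/w7.png

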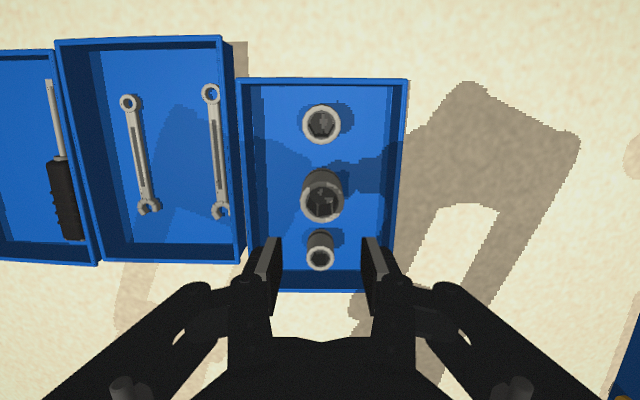

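The large socket stands at (322,195), between the reference socket at (321,123) and the small one at (320,250). Next is the long wrench.

{"method": "apply_moves", "body": {"steps": [[0,0,0,0,0,0,-0.98],[0,0,0,0,0,0,-0.98],[0,0,0,0,0,0,-0.98],[0,0,0,0,0,0,-0.98],[0,0,0,0,0,0,-0.98],[0,0,0,0,0,0,-0.98],[0,0,0,0,0,0,-0.98],[0,0,0,0,0,0,-0.98]]}}

```text
time: 22.85
tool_pos: [489.2, -141.6, 127.8]
tcp_rot: [-179.9, 0.1, 40.4]
ft_force: [0.0, -0.6, 0.2]
finger_gap: 42.9
grip_force: 0.0
```

{"method": "apply_moves", "body": {"steps": [[0,18,-27,0,0,0,0],[0,22,-33,0,0,0,0],[0,22,-33,0,0,0,0],[0,22,-33,0,0,0,0],[0,22,-33,0,0,0,0],[0,22,-33,0,0,0,0],[0,22,-33,0,0,0,0],[0,22,-33,0,0,0,0]]}}

```text
time: 23.65
tool_pos: [453.6, 167.4, 128.0]
tcp_rot: [-179.9, 0.1, 40.2]
ft_force: [-0.1, 0.4, -0.3]
finger_gap: 43.0
grip_force: 0.0
```

{"method": "apply_moves", "body": {"steps": [[0,22,-33,0,0,0,0],[0,22,-33,0,0,0,0],[0,22,-33,0,0,0,0],[0,0,0,10,0,0,0],[0,0,0,10,0,0,0],[0,0,0,0,0,0,0],[0,0,0,0,0,0,0],[0,0,0,0,0,0,0]]}}

```text
time: 24.45
tool_pos: [441.8, 283.3, 109.4]
tcp_rot: [180.0, 0.0, 40.1]
ft_force: [-0.5, -0.8, 0.5]
finger_gap: 42.6
grip_force: 0.0
```

```bash
python3 go.py 439 287 2 40.3; python3 - <<'E'
from bench import r; import cv2,pickle
q=r.sense(); s=r.snapshot("wrist"); s["q"]=q; pickle.dump(s,open("w8.pkl","wb")); cv2.imwrite("pics/w8.png",s["color"])
E
```

```text
t 24.45 p [441.8 283.3 109.4] rot [179.99   0.    40.11] gap 42.6 grip 0.0
turn -0.04 shift [np.float64(0.2), np.float64(-4.6), np.float64(107.4)] j6 at 82.9
```

View pics/w8.png

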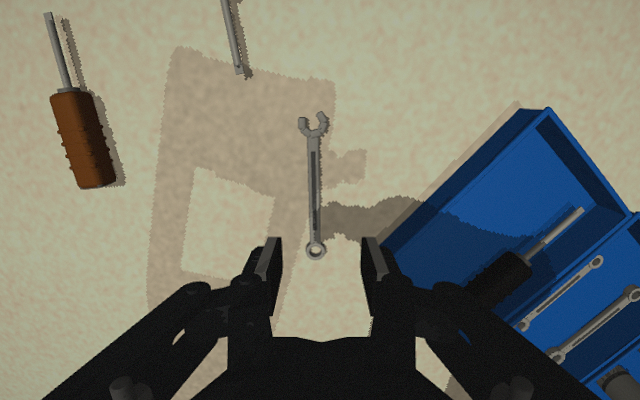

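```bash
python3 - <<'E'
import pickle; from h import *
s=pickle.load(open("w8.pkl","rb")); w=px2w(s,[(316,260),(313,111)],6,wT(s)); d=w[1]-w[0]
print(w.round(1),w.mean(0).round(1),np.linalg.norm(d),np.degrees(np.arctan2(d[1],d[0])))
E
python3 go.py 439 287 2 41.5
```

```text
[[386.  243.2   6. ]
 [491.1 334.    6. ]] [438.5 288.6   6. ] 138.8123965528165 40.82629445739964
t 24.5 p [442.  283.6 109.7] rot [ 1.7999e+02 -3.0000e-02  4.0120e+01] gap 42.7 grip 0.0
turn -0.28 shift [np.float64(0.1), np.float64(-4.6), np.float64(107.7)] j6 at 81.7
```

{"method": "apply_moves", "body": {"steps": [[-0.3,1,-6,20,0,0,-0.14],[-0.3,0,0,30,0,0,0],[-0.3,0,0,30,0,0,0],[-0.3,0,0,18,0,0,0],[-0.3,0,0,6,0,0,0],[-0.3,0,0,2,0,0,0],[-0.3,0,0,0,0,0,0],[-0.3,0,0,0,0,0,0]], "squeeze": 40}}

```text
time: 25.3
tool_pos: [439.6, 290.0, 4.8]
tcp_rot: [180.0, -0.1, 40.9]
ft_force: [-0.3, -0.4, -0.1]
finger_gap: 29.6
grip_force: 0.0
```

```bash
python3 go.py 438.5 288.6 1 40.8
```

```text
t 25.3 p [439.6 290.    4.8] rot [ 1.7997e+02 -1.4000e-01  4.0890e+01] gap 29.6 grip 0.0
turn 0.02 shift [np.float64(-1.7), np.float64(0.4), np.float64(3.8)] j6 at 82.6
```

{"method": "apply_moves", "body": {"steps": [[-0.3,0,0,3,0,0,0],[-0.3,0,0,0,0,0,0],[-1,0,0,0,0,0,0],[-1,0,0,0,0,0,0],[-1,0,0,0,0,0,0],[-1,0,0,0,0,0,0],[-1,0,0,0,0,0,0],[-1,0,0,0,0,0,0]]}}

```text
time: 26.1
tool_pos: [438.5, 289.7, 0.6]
tcp_rot: [180.0, -0.0, 40.9]
ft_force: [-1.5, -0.6, 4.5]
finger_gap: 8.7
grip_force: 40.3
```

{"method": "apply_moves", "body": {"steps": [[-1,0,0,-5,0,0,0],[-1,0,0,-15,0,0,0],[-1,0,0,-25,0,0,0.99],[-1,0,0,-30,0,0,0.99],[-1,0,0,-20,0,0,1],[-1,0,0,0,0,0,1],[-1,0,0,0,0,0,1],[-1,0,0,0,0,0,1]]}}

```text
time: 26.9
tool_pos: [438.7, 289.6, 96.7]
tcp_rot: [-180.0, -0.1, 10.8]
ft_force: [-1.0, -0.7, -0.9]
finger_gap: 8.5
grip_force: 39.7
```

{"method": "apply_moves", "body": {"steps": [[-1,0,0,0,0,0,1],[-1,0,0,0,0,0,1],[-1,6,25,0,0,0,0],[-1,10,40,0,0,0,0],[-1,10,40,0,0,0,0],[-1,10,40,0,0,0,0],[-1,10,40,0,0,0,0],[-1,10,40,0,0,0,0]]}}

```text
time: 27.7
tool_pos: [498.7, 63.9, 96.5]
tcp_rot: [180.0, -0.1, 1.0]
ft_force: [1.5, 0.0, -0.8]
finger_gap: 8.6
grip_force: 39.7
```

{"method": "apply_moves", "body": {"steps": [[-1,10,40,0,0,0,0],[-1,6,28,0,0,0,0],[-1,0,0,20,0,0,0],[-1,0,0,20,0,0,0],[-1,0,0,5,0,0,0],[-1,0,0,0,0,0,0],[-1,0,0,0,0,0,0],[-1,0,0,0,0,0,0]]}}

```text
time: 28.5
tool_pos: [516.4, -2.0, 51.7]
tcp_rot: [180.0, -0.1, 1.0]
ft_force: [-0.6, 0.1, -0.6]
finger_gap: 8.2
grip_force: 39.7
```

```bash
python3 go.py 516 -8 5 1; python3 - <<'E'
from bench import r; import cv2,pickle
q=r.sense(); s=r.snapshot("wrist"); s["q"]=q; pickle.dump(s,open("w9.pkl","wb")); cv2.imwrite("pics/w9.png",s["color"])
E
```

```text
t 28.5 p [516.4  -2.   51.7] rot [ 1.7998e+02 -1.2000e-01  1.0400e+00] gap 8.2 grip 39.7
turn 0.01 shift [np.float64(-0.5), np.float64(6.0), np.float64(46.7)] j6 at 88.1
```

View pics/w9.png

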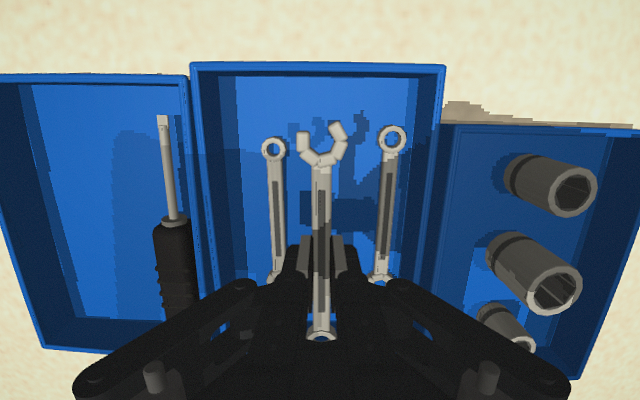

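The long wrench is held level at (320,230), between the short wrench at (275,210) and the reference at (388,210). I'll shift 6 mm to the right and lower it.

{"method": "apply_moves", "body": {"steps": [[-1,0,6,0,0,0,0],[-1,0,0,15,0,0,0],[-1,0,0,15,0,0,0],[-1,0,0,8,0,0,0],[-1,0,0,3,0,0,0],[-1,0,0,0,0,0,0],[-1,0,0,0,0,0,0],[-1,0,0,0,0,0,0]]}}

```text
time: 29.35
tool_pos: [516.1, -8.2, 9.9]
tcp_rot: [180.0, -0.1, 1.0]
ft_force: [0.5, -0.3, -0.0]
finger_gap: 8.2
grip_force: 39.7
```

```bash
python3 go.py 516 -8 5 1
```

```text
t 29.35 p [516.1  -8.2   9.9] rot [ 1.7999e+02 -6.0000e-02  1.0100e+00] gap 8.2 grip 39.7
turn 0.0 shift [np.float64(-0.1), np.float64(-0.2), np.float64(4.9)] j6 at 88.1
```

{"method": "apply_moves", "body": {"steps": [[-1,0,0,3,0,0,0],[-1,0,0,2,0,0,0],[-1,0,0,0,0,0,0],[-1,0,0,0,0,0,0],[-0.5,0,0,0,0,0,0],[-0.5,0,0,0,0,0,0],[-0.5,0,0,0,0,0,0],[-0.5,0,0,0,0,0,0]]}}

```text
time: 30.15
tool_pos: [515.4, -8.2, 4.2]
tcp_rot: [-180.0, 0.0, 1.0]
ft_force: [-0.2, -0.5, 0.5]
finger_gap: 21.2
grip_force: 0.0
```

{"method": "apply_moves", "body": {"steps": [[-0.5,0,0,-5,0,0,0],[-0.5,0,0,-15,0,0,0],[-0.5,0,0,-30,0,0,0],[-0.5,0,0,-40,0,0,0],[0.3,0,0,-20,0,0,-1],[0.3,0,0,0,0,0,-1],[0.3,0,0,0,0,0,-1],[0.3,0,0,0,0,0,-1]]}}

```text
time: 30.95
tool_pos: [516.2, -8.2, 116.2]
tcp_rot: [179.9, -0.1, 21.2]
ft_force: [-0.0, -0.5, -0.4]
finger_gap: 55.4
grip_force: 0.0
```

{"method": "apply_moves", "body": {"steps": [[0.3,0,0,0,0,0,-1],[0.3,0,0,0,0,0,-1],[0.3,0,0,0,0,0,-1],[0.3,0,0,0,0,0,-1],[0.3,0,0,0,0,0,-1],[0.3,0,0,0,0,0,-0.96],[0.3,0,0,0,0,0,0],[0.3,0,0,0,0,0,0]]}}

```text
time: 31.75
tool_pos: [515.9, -8.2, 115.3]
tcp_rot: [179.9, -0.0, 50.7]
ft_force: [0.8, 0.5, -0.3]
finger_gap: 55.6
grip_force: 0.0
```

```bash
python3 go.py 534.5 462 110 50.8
```

```text
t 31.75 p [515.9  -8.2 115.3] rot [ 1.7995e+02 -4.0000e-02  5.0660e+01] gap 55.6 grip 0.0
turn -0.03 shift [np.float64(376.1), np.float64(-282.8), np.float64(5.3)] j6 at 80.0
```

{"method": "apply_moves", "body": {"steps": [[0.3,24,-18,0,0,0,0],[0.3,32,-24,0,0,0,0],[0.3,32,-24,0,0,0,0],[0.3,32,-24,0,0,0,0],[0.3,32,-24,0,0,0,0],[0.3,32,-24,0,0,0,0],[0.3,32,-24,0,0,0,0],[0.3,32,-24,0,0,0,0]]}}

```text
time: 32.55
tool_pos: [528.0, 303.3, 114.8]
tcp_rot: [180.0, -0.0, 50.7]
ft_force: [0.2, 0.5, -0.1]
finger_gap: 55.5
grip_force: 0.0
```

{"method": "apply_moves", "body": {"steps": [[0.3,32,-24,0,0,0,0],[0.3,32,-24,0,0,0,0],[0.3,32,-24,0,0,0,0],[0.3,32,-24,0,0,0,0],[0.3,0,0,0,0,0,0],[0.3,0,0,0,0,0,0],[0.3,0,0,0,0,0,0],[0.3,0,0,0,0,0,0]]}}

```text
time: 33.35
tool_pos: [535.0, 460.2, 114.7]
tcp_rot: [180.0, 0.0, 50.7]
ft_force: [-1.2, -0.3, -0.0]
finger_gap: 55.7
grip_force: 0.0
```

```bash
python3 go.py 534.5 462 12 50.8; python3 - <<'E'
from bench import r; import cv2,pickle
q=r.sense(); s=r.snapshot("wrist"); s["q"]=q; pickle.dump(s,open("w10.pkl","wb")); cv2.imwrite("pics/w10.png",s["color"])
E
```

```text
t 33.35 p [535.  460.2 114.7] rot [179.99   0.    50.7 ] gap 55.7 grip 0.0
turn -0.02 shift [np.float64(1.0), np.float64(-1.5), np.float64(102.7)] j6 at 80.0
```

View pics/w10.png

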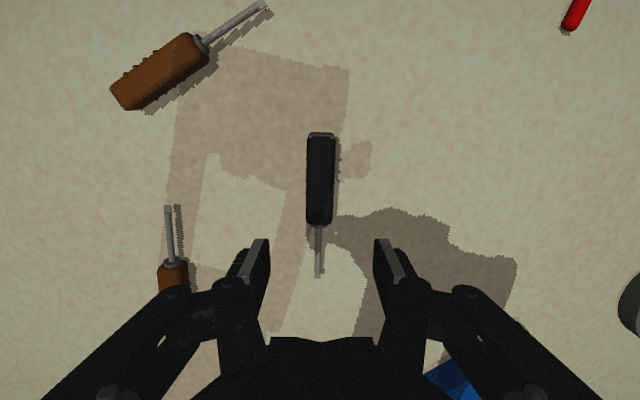

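The black handle at (320,178) is between the fingers and aligned with them, and both brown screwdrivers are clear of the gripper.

{"method": "apply_moves", "body": {"steps": [[0.3,1,-2,20,0,0,0],[0.3,0,0,30,0,0,0],[0.3,0,0,30,0,0,0],[0.3,0,0,20,0,0,0],[0.3,0,0,8,0,0,0],[0.3,0,0,2,0,0,0],[0.3,0,0,0,0,0,0],[0.3,0,0,0,0,0,0]], "squeeze": 50}}

```text
time: 34.2
tool_pos: [534.9, 464.2, 6.4]
tcp_rot: [180.0, -0.2, 50.8]
ft_force: [-0.2, -0.5, -0.2]
finger_gap: 55.6
grip_force: 0.0
```

{"method": "apply_moves", "body": {"steps": [[-1,0,0,0,0,0,0],[-1,0,0,0,0,0,0],[-1,0,0,0,0,0,0],[-1,0,0,0,0,0,0],[-1,0,0,0,0,0,0],[-1,0,0,0,0,0,0],[-1,0,0,0,0,0,0],[-1,0,0,0,0,0,0]]}}

```text
time: 35.0
tool_pos: [534.5, 464.1, 5.6]
tcp_rot: [180.0, -0.1, 50.8]
ft_force: [0.3, -0.2, 6.0]
finger_gap: 22.7
grip_force: 51.0
```

{"method": "apply_moves", "body": {"steps": [[-1,0,0,-5,0,0,0],[-1,0,0,-15,0,0,0],[-1,0,0,-25,0,0,0],[-1,0,0,-30,0,0,0],[-1,0,0,-20,0,0,0.8],[-1,0,0,0,0,0,0.96],[-1,0,0,0,0,0,0.96],[-1,0,0,0,0,0,0.96]]}}

```text
time: 35.8
tool_pos: [533.8, 463.6, 100.7]
tcp_rot: [-180.0, -0.0, 32.2]
ft_force: [-0.1, -0.7, -0.7]
finger_gap: 22.5
grip_force: 50.1
```

{"method": "apply_moves", "body": {"steps": [[-1,0,0,0,0,0,0.96],[-1,0,0,0,0,0,0.96],[-1,0,0,0,0,0,0.96],[-1,0,0,0,0,0,0.96],[-1,0,0,0,0,0,0.96],[-1,0,0,0,0,0,0.96],[-1,0,0,0,0,0,0.96],[-1,0,0,0,0,0,0]]}}

```text
time: 36.6
tool_pos: [533.7, 463.5, 100.2]
tcp_rot: [-180.0, -0.0, -1.3]
ft_force: [0.4, 0.0, -1.7]
finger_gap: 22.8
grip_force: 50.1
```

{"method": "apply_moves", "body": {"steps": [[-1,0,25,0,0,0,0],[-1,0,40,0,0,0,0],[-1,0,45,0,0,0,0],[-1,0,45,0,0,0,0],[-1,0,45,0,0,0,0],[-1,0,45,0,0,0,0],[-1,0,40,0,0,0,0],[-1,0,25,0,0,0,0]]}}

```text
time: 37.4
tool_pos: [527.1, 150.8, 100.0]
tcp_rot: [180.0, -0.0, -1.1]
ft_force: [0.8, 0.8, -0.8]
finger_gap: 23.0
grip_force: 50.1
```

```bash
python3 go.py 529 154 10 -1.2; python3 - <<'E'
from bench import r; import cv2,pickle
q=r.sense(); s=r.snapshot("wrist"); s["q"]=q; pickle.dump(s,open("w11.pkl","wb")); cv2.imwrite("pics/w11.png",s["color"])
E
```

```text
t 37.4 p [527.1 150.8 100. ] rot [ 1.7997e+02 -3.0000e-02 -1.1200e+00] gap 23.0 grip 50.1
turn 0.02 shift [np.float64(1.9), np.float64(-3.2), np.float64(90.0)] j6 at 107.4
```

View pics/w11.png

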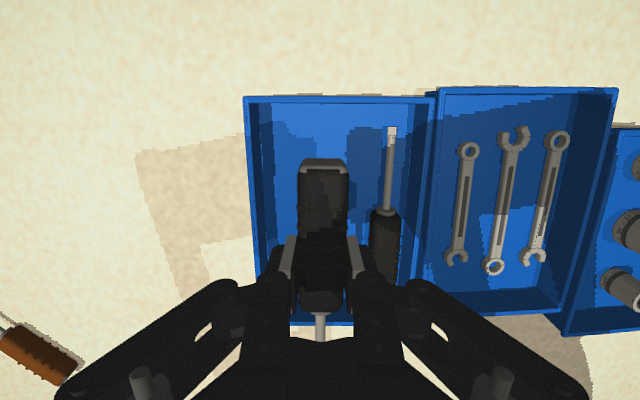

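The screwdriver is held level at (322,230) over its tray, clear of the reference at (385,200). The three wrenches lie side by side.

{"method": "apply_moves", "body": {"steps": [[-1,2,-3,15,0,0,0],[-1,0,0,25,0,0,0],[-1,0,0,25,0,0,0],[-1,0,0,12,0,0,0],[-1,0,0,6,0,0,0],[-1,0,0,2,0,0,0],[-1,0,0,0,0,0,0],[-1,0,0,0,0,0,0]]}}

```text
time: 38.25
tool_pos: [530.3, 156.8, 15.5]
tcp_rot: [-180.0, -0.1, -1.2]
ft_force: [1.0, 1.2, -1.3]
finger_gap: 23.0
grip_force: 50.1
```

```bash
python3 go.py 529 154 10 -1.2
```

```text
t 38.25 p [530.3 156.8  15.5] rot [-1.7998e+02 -1.1000e-01 -1.1800e+00] gap 23.0 grip 50.1
turn 0.0 shift [np.float64(-1.2), np.float64(2.8), np.float64(5.5)] j6 at 107.4
```

{"method": "apply_moves", "body": {"steps": [[-1,0,0,3,0,0,0],[-1,0,0,2.5,0,0,0],[-1,0,0,0,0,0,0],[-1,0,0,0,0,0,0],[-0.1,0,0,0,0,0,0],[-0.1,0,0,0,0,0,0],[-0.1,0,0,0,0,0,0],[-0.1,0,0,0,0,0,0]]}}

```text
time: 39.05
tool_pos: [529.2, 156.4, 8.6]
tcp_rot: [180.0, 0.0, -1.2]
ft_force: [-0.3, 0.4, -0.7]
finger_gap: 38.3
grip_force: 0.0
```

{"method": "apply_moves", "body": {"steps": [[-0.1,0,0,-5,0,0,0],[-0.1,0,0,-15,0,0,0],[-0.1,0,0,-30,0,0,0],[-0.1,0,0,-40,0,0,0],[-0.1,0,0,-40,0,0,0],[-0.1,-40,0,-20,0,0,0],[-0.1,-40,0,0,0,0,0],[-0.1,0,0,0,0,0,0]]}}

```text
time: 39.85
tool_pos: [445.4, 158.3, 159.5]
tcp_rot: [-180.0, 0.1, -1.1]
ft_force: [0.4, 0.2, -0.3]
finger_gap: 38.5
grip_force: 0.0
```

```bash
python3 - <<'E'
from bench import r; import cv2,pickle
from h import *
q=r.sense(); s=r.snapshot("wrist"); s["q"]=q; pickle.dump(s,open("w12.pkl","wb")); cv2.imwrite("pics/w12.png",s["color"])
E
```

```text
(no output)
```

View pics/w12.png

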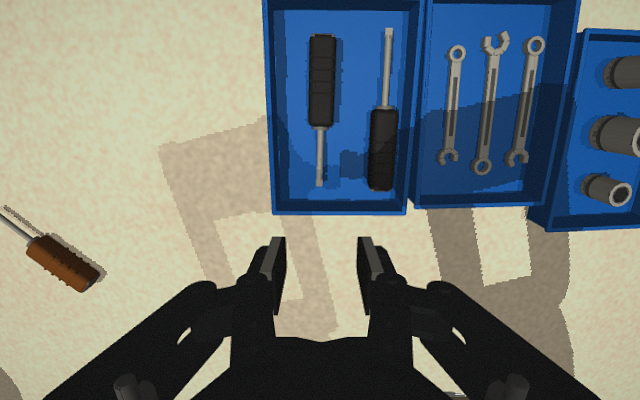

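All five tools are in their trays: screwdriver at (321,110), wrenches at (453,105) and (490,105), sockets at the right. I'll check the numbers.

```bash
python3 - <<'E'
import pickle; from h import *
s=pickle.load(open("w12.pkl","rb")); T=wT(s)
for n,p,z,c in(("drv",[(322,35),(320,186)],16,(511,139)),("short",[(458,45),(449,165)],10,(516,1)),("long",[(498,34),(482,176)],10,(516,1)),("wr ref",[(536,37),(517,167)],10,(516,1)),("drvref",[(388,28),(381,190)],16,(511,139))):
    w=px2w(s,p,z,T); print(n,(w.mean(0)[:2]-c).round(1),np.linalg.norm(w[1]-w[0]).round(0))
E
```

```text
drv [-1.  18.2] 141.0
short [-1.  25.6] 114.0
long [ -2.2 -11.6] 137.0
wr ref [  1.4 -48.8] 125.0
drvref [ -1.3 -43. ] 151.0
```

```bash
python3 -c "
from bench import r
print(r.hand_in())"
```

```text
the job is handed in; nothing more can be done
None
```

I put all five tools in their matching trays and handed the job in at about 40 s of the 112 s limit; no verdict came back. In the last wrist picture the wrenches and screwdriver lie flat and lengthwise, with middles measured within 3 mm of tray centre along the length. The sockets stand mouth up, and I never touched the spray can or tape roll.

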